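# Photograph a seedling plate on the imaging stand

### The arm

A 6-joint arm with a two-finger parallel gripper is mounted at the origin on the work surface. World frame = base frame: x ahead of the robot, y to its left, z up, the work surface at z = 0. Lengths are in m, angles in rad, forces in N, time in s.
With the tool pointing down it reaches from about 0.4 to 0.925 m from the base axis. Payload 3.4 kg.
Tool frame: the origin (TCP) lies on the centre line of the jaws, within the pads' length; the fingertips stand 8 mm ahead of it and the grasp point (between the pads) lies 11 mm behind it (ctrl.finger_overhang is the distance from the TCP to the fingertips, in m); z points along the fingers, y is the line along which they close (so a half turn about z gives the same grasp; the last joint's range is limited). The gripper opens to 85 mm and grips with 20 to 120 N. Pads are 22 mm wide; open, the fingers measure 114 mm over their backs; the gripper's body (76 mm by 85 mm) begins 54 mm behind the grasp point. The pads swing forward as they close: fully open they stand 13 mm farther back than shut.
Start: joints at [-1.379, 0.307, 1.506, -0, 1.328, -0.073], TCP at [0.151, -0.555, 0.239] pointing down, gripper open.
Joint ranges: [-3.12, 3.12], [-1.05, 2.28], [0.14, 2.33], [-1.42, 4.57], [0.1, 2.73], [-2.68, 2.68]. Speed limits (rad/s): [2.57, 2.57, 3.14, 3.14, 3.14, 3.14].

### API

Orientations are given as a unit quaternion [w, x, y, z].
In Python, from cell import readout, snapshot, camera_model, hand_in, boxes_of, masks_of, ctrl gives the robot as it stands.
- The arm moves only by the shell command python3 -m pendant 'ROWS' [FORCE]. ROWS is JSON, a list of rows, each an object of numbers: "claw": the opening, from -1 (shut) to 1 (fully open); "x", "y", "z": the shift along the world's x, y, z each as a share of 0.1 m, from -1 to 1; "twist": the turn about the world's z as a share of 2 pi rad, from -1 to 1. In form: [{"claw": .., "x": .., "y": .., "z": .., "twist": ..}, ...]. A call has exactly 5 rows; each row is the pose to reach, as a shift and turn from the pose commanded when the call began, turning the shorter way round; what a row does not reach only later rows make up. A row lasts 1/8 s, in which the tool goes at most 62.5 mm and 10.7 degrees, less where a joint would pass 70% of its speed; a pose out of reach is approached as far as the arm can. A call with a number of a shift or a turn outside -1 to 1 is refused whole. A call with a gripper value outside its range is refused whole. The fingers move at their own pace and stop on an object; FORCE is the grip in N (left out, the last holds). Time passes only in rows, so rows that repeat a pose let the fingers close, or fill a call up. It gives the time, the measured TCP pose, the force, the opening and the grip force at its end, in the units of the state.
- readout.sense(): the state, without advancing time (a new reading comes with each control period).
- snapshot(name): name is "scene" or "top"; returns the picture (400x640x3 uint8, blue, green, red); there is no depth.
- camera_model(name): a dict with "intrinsics" (3x3 intrinsics, pixels), "R" (3x3) and "t" (3): a world point X has camera coordinates R X + t. Camera axes: x right, y down, z forward; pixel columns grow to the right and rows downward; lengths in m; the calibration is good to about 2 mm. A picture is of the moment at which its call begins. camera_model takes no time and is no camera call.
- hand_in(): hands the job in; it is judged then, once.
Trained networks look in the newest picture that a camera, given by its name, has taken for a name from the list of things; names that differ only in an ending like _2 or _b are one class to them, and where a whole thing is asked for, a point or a joint stands for the part that bears it (a point fixed in the world has none). Each returns a list of dicts, best first, with "p" (0 to 1); they miss things now and then, are a little off and sometimes report something else, mostly with a low value. They report only what shows in the picture. A call takes as long as a camera call. They do not tell look-alikes from the thing itself.
- boxes_of(query, camera): "bbox" ([centre column, centre row, width, height] in pixels, round what is visible of it).
- masks_of(query, camera): "pixels" (400x640 bool, what is visible of it) and "bbox" ([centre column, centre row, width, height] in pixels, round what is visible of it).
The state is a dict: "time_s": time; "q": joint angles; "dq": joint speeds; "joint_torque": joint torques, N m; "tool_pos": TCP position; "tcp_rot": TCP orientation; "contact_force": force on the tool from outside, world axes, zero at the start; "wrist_torque": the same for the moment, N m; "width": finger opening in m; "grip_force": force on a finger pad.
Only numpy, scipy, OpenCV 4.12 (cv2) and the standard library are available. Lean on these libraries where they do the work, as an engineer would, in place of code of your own. Each camera call takes 0.05 s, during which the arm holds its last target. There are 200 camera calls.

### The job

Take the flat seedling plate out of the sloping cradle and stand it upright on its short lower edge on the imaging stand's dark pad, wholly on the pad and squarely facing the lens (either face will do), then let go of it. Then take the picture: push the shutter plunger on top of the camera block all the way down to its stop, keep it down for about half a second, and let it spring back up, with the plate left standing. Leave the jar, the potted seedling and the beaker where they are.

Things in the scene. Friction and masses are not known exactly. Their poses are not given: they have to be found in the camera images.
- plate: Loose closed flat white plastic plate, 16 mm thick (y), 80 wide (x), 110 high (z), about 0.14 kg, seedlings seen on both faces. Origin: centre of its short lower edge face; z runs up the plate, y is normal to its faces. It starts leaning in the cradle, z tilted 0.6 rad from vertical, top towards cradle -y, y pointing to cradle +y and up; upper edge about 115 mm up.
- plate_top (a point): Middle of the plate's upper edge face, 110 mm along the plate's z from its origin.
- cradle: Fixed aluminium cradle, base 110 (x) x 130 (y) x 8 mm, origin under its centre. Two 12 mm rails, 34 mm either side of its middle, back the plate's under face over its lower 72 mm; ledges carry its lower edge (at cradle y 20, z 24 mm). Between the rails (56 mm clear) and above them the under face is free for a finger: grip the 16 mm thickness at the upper edge's middle, draw out along plate z.
- stand: Fixed imaging stand: white base 130 (x) x 250 (y) x 12 mm, origin under its centre, z up. Grey camera block 100 (x) x 70 (y) mm, its top 112 mm above the bench, centred at y +85 mm; its black lens looks along the stand's -y at the dark rubber pad centred at y -65 mm. About 100 mm are free between the pad's centre and the lens; nothing stands on the pad's other side.
- pad (a point): Centre of the top face of the dark rubber pad, 14 mm above the bench; pad 110 mm (x) x 50 mm (y), axes as the stand's. The plate stands squarely when its width lies along the pad's x and its thickness along the pad's y (the way the lens looks).
- shutter_top (a point): Centre of the top face of the shutter plunger, a round black cap 30 mm in diameter on a steel stem, on top of the camera block (stand x = 0, y = +85 mm); 148 mm above the bench when up, 136 mm when fully pressed. It moves with the plunger.
- shutter (a joint): Stroke of the shutter plunger, m: 0 up, 0.012 pressed down to its stop. A spring pushes it up with 3 N at the start of the stroke and about 8 N at the stop; it springs back by itself.
- jar: Bystander: lidded jar, 60 mm in diameter, 85 mm high, standing; origin at the centre of its underside.
- pot: Bystander: terracotta pot with a seedling, 76 mm across, 62 mm high without the leaves (about 135 mm with them); origin at the centre of its underside.
- beaker: Bystander: glass beaker, 68 mm across, 85 mm high; origin at the centre of its underside.
Not all that is in view belongs to the job. Several things have the shape of the plate; the one meant has the colours described above.

How it is judged:
On the way, in this order (a step that is already met when the one before it is completed fails the run):
1. the plate stands upright on the pad, squarely facing the lens, let go of (angle between plate's own z axis and vertical below 0.1 rad and z of plate in the frame of pad between -0.005 and 0.005 m and x of plate in the frame of pad between -0.018 and 0.018 m and y of plate in the frame of pad between -0.02 and 0.02 m and angle between the y axis of plate and the y axis of pad, either way round below 0.2 rad and contact force between the fingers and plate below 0.1 N), for 0.2 s.
2. the shutter plunger is pushed all the way down and kept there while the plate stands on the pad (value of joint shutter above 0.0105 m and angle between plate's own z axis and vertical below 0.1 rad and z of plate in the frame of pad between -0.005 and 0.005 m and x of plate in the frame of pad between -0.018 and 0.018 m and y of plate in the frame of pad between -0.02 and 0.02 m and angle between the y axis of plate and the y axis of pad, either way round below 0.2 rad), for 0.3 s.
At the end, for the whole second after the job is handed in: Plate at rest on its short lower edge on the pad, let go: within 0.1 rad of upright, 18 mm (pad x) and 20 mm (pad y) of the pad centre, 5 mm of the pad height, faces within 0.2 rad of square to the lens; plunger, pushed 10.5+ of 12 mm for 0.3 s before, back up within 1.5 mm (all of step 1 and value of joint shutter below 0.0015 m and linear speed of plate below 0.02 m/s and angular speed of plate below 0.15 rad/s); the robot touches nothing.
It fails at once if the lidded jar is shifted by more than 20 mm or knocked over (distance of jar from where it was at the start of the episode above 0.02 m or angle between jar's own z axis and vertical above 0.3 rad).
It fails at once if the potted seedling is shifted by more than 20 mm or knocked over (distance of pot from where it was at the start of the episode above 0.02 m or angle between pot's own z axis and vertical above 0.3 rad).
It fails at once if the glass beaker is shifted by more than 20 mm or knocked over (distance of beaker from where it was at the start of the episode above 0.02 m or angle between beaker's own z axis and vertical above 0.3 rad).
It also fails if it takes over 51 s, if anything falls off the work surface, if the arm or the gripper's body presses on something with over 40 N, if the wrist force passes 120 N, or if a joint passes its speed limit or range.

## Working session

There is one attempt and no reset: what is moved stays moved. The work goes in short steps, Python scripts to look and compute and a shell command to move; the robot and the scene stay as the last step left them, time stands still between calls to the robot, and variables do not carry over. Pictures are saved under pics/ and viewed, at most 12 in all, crops included, and the job is handed in when it is done.

```bash
mkdir -p pics; ls; python3 - <<'E'
from cell import *
import cv2,numpy as np
for n in("scene","top"):
    im=snapshot(n);cv2.imwrite(f"pics/{n}0.png",im)
    m=camera_model(n);print(n,np.round(m["intrinsics"],1).tolist(),np.round(m["R"],3).tolist(),np.round(m["t"],3).tolist(), np.round(-m["R"].T@m["t"],3))
    for q in("plate","cradle","stand","shutter","jar","pot","beaker"):
        print(q,[(np.round(b["bbox"]).astype(int).tolist(),round(b["p"],2)) for b in boxes_of(q,n)[:5]])
s=readout.sense();print(s["time_s"],s["tool_pos"],s["tcp_rot"],s["width"],ctrl.finger_overhang)
E
```

```text
pics
scene [[366.9, 0.0, 318.6], [0.0, 366.9, 203.2], [0.0, 0.0, 1.0]] [[0.819, 0.574, 0.018], [0.46, -0.636, -0.62], [-0.344, 0.516, -0.784]] [-0.492, -0.167, 1.217] [ 0.899 -0.452  0.86 ]
plate [([343, 133, 30, 20], 0.76), ([294, 152, 39, 22], 0.6), ([427, 187, 41, 24], 0.6), ([340, 171, 28, 27], 0.52)]
cradle [([340, 185, 55, 41], 0.67)]
stand [([266, 234, 13, 13], 0.65), ([240, 278, 109, 108], 0.6)]
shutter [([265, 233, 14, 13], 0.7)]
jar [([349, 274, 21, 33], 0.66)]
pot [([292, 341, 39, 42], 0.85)]
beaker [([405, 206, 22, 34], 0.88)]
top [[371.0, 0.0, 311.0], [0.0, 371.0, 199.0], [0.0, 0.0, 1.0]] [[-0.007, -1.0, 0.028], [-0.986, 0.002, -0.167], [0.167, -0.029, -0.986]] [0.022, 0.594, 0.985] [0.422 0.049 1.069]
plate [([193, 145, 44, 45], 0.97), ([227, 294, 46, 46], 0.75), ([168, 266, 39, 48], 0.64), ([244, 224, 31, 34], 0.58)]
cradle [([244, 224, 55, 51], 0.92)]
stand [([388, 231, 96, 63], 0.94)]
shutter [([416, 156, 30, 28], 0.43)]
jar [([336, 155, 23, 24], 0.64)]
pot [([412, 158, 31, 27], 0.68), ([334, 155, 24, 28], 0.32)]
beaker [([238, 146, 24, 28], 0.94), ([245, 222, 32, 36], 0.2)]
0.8 [ 0.15100455 -0.55482686  0.23934967] [ 3.54207869e-05  9.91182557e-01  1.32503349e-01 -1.13876573e-05] 0.0852887682946227 0.008
```

View pics/scene0.png

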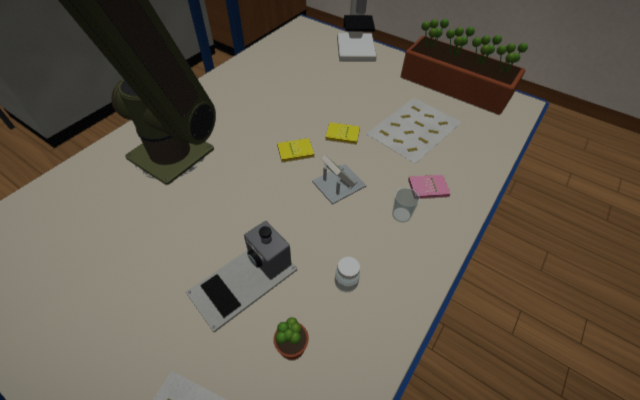

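View pics/top0.png

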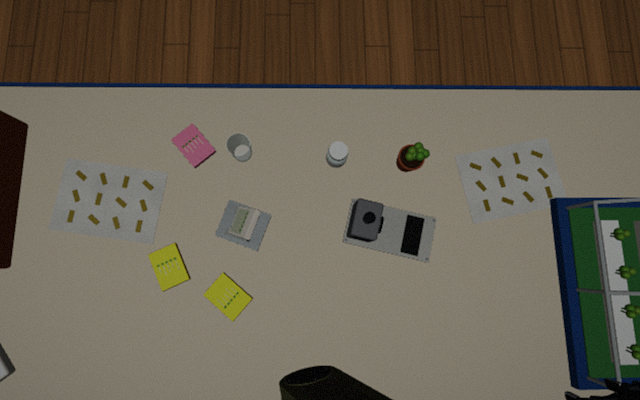

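The look-alikes in the top view are pink (193,145), yellow (168,266), yellow (227,294) and the white plate in the cradle (244,222). I choose the white one in the cradle. I'll check it in a close crop and fit poses from the masks.

```bash
cat > fit.py <<'E'
from cell import *
import cv2,numpy as np
from scipy.optimize import minimize
C={n:camera_model(n) for n in("scene","top")}
def proj(n,X):
    m=C[n];c=X@m["R"].T+m["t"];p=c@m["intrinsics"].T;return p[:,:2]/p[:,2:]
def back(n,uv,z):
    m=C[n];d=m["R"].T@np.linalg.solve(m["intrinsics"],[*uv,1]);o=-m["R"].T@m["t"];return o+d*(z-o[2])/d[2]
def box(x0,x1,y0,y1,z0,z1):
    return np.array([[x,y,z] for x in(x0,x1) for y in(y0,y1) for z in(z0,z1)],float)
S=4
def sil(n,parts,p):
    c,s=np.cos(p[2]),np.sin(p[2]);R=np.array([[c,-s,0],[s,c,0],[0,0,1]])
    im=np.zeros((400*S,640*S),np.uint8)
    for b in parts:
        uv=proj(n,b@R.T+[p[0],p[1],0])
        h=cv2.convexHull(((uv+.5)*S*16).astype(np.int32));cv2.fillConvexPoly(im,h,255,shift=4)
    return cv2.resize(im,(640,400),interpolation=cv2.INTER_AREA)/255.
def fit(parts,masks,p0):
    def cost(p):
        return sum(1-np.minimum(a,m).sum()/np.maximum(a,m).sum() for n,m in masks.items() for a in[sil(n,parts,p)])
    st=np.array([p0]+[np.array(p0)+d for d in([.015,0,0],[0,.015,0],[0,0,.15])])
    r=minimize(cost,p0,method="Nelder-Mead",options=dict(initial_simplex=st,xatol=2e-4,fatol=1e-4,maxiter=250));return r.x,r.fun
c,s=np.cos(.6),np.sin(.6)
Rx=np.array([[1,0,0],[0,c,-s],[0,s,c]])
PL=box(-.04,.04,-.008,.008,0,.11)@Rx.T+[0,.02,.024]
CR=[box(-.055,.055,-.065,.065,0,.008),PL]
ST=[box(-.065,.065,-.125,.125,0,.012),box(-.05,.05,.05,.12,.012,.112),box(-.015,.015,.07,.1,.14,.148)]
E
cat > m1.py <<'E'
from fit import *
def um(qs,n):
    M=np.zeros((400,640),bool)
    for q,ctr in qs:
        for r in masks_of(q,n):
            if np.hypot(r["bbox"][0]-ctr[0],r["bbox"][1]-ctr[1])<60 and (q!="plate" or np.hypot(r["bbox"][0]-ctr[0],r["bbox"][1]-ctr[1])<16) and r["p"]>.3:M|=r["pixels"];print(n,q,np.round(r["bbox"]),round(r["p"],2),r["pixels"].sum())
    return M.astype(float)
a={n:snapshot(n) for n in C}
mc={"top":um([("cradle",(244,224)),("plate",(244,224))],"top"),"scene":um([("cradle",(340,183)),("plate",(340,171))],"scene")}
ms={"top":um([("stand",(388,231))],"top"),"scene":um([("stand",(240,278))],"scene")}
np.savez("m.npz",**{"c"+k:v for k,v in mc.items()},**{"s"+k:v for k,v in ms.items()})
g=back("top",(244,224),.01);print("cradle",g)
for y in np.radians([-20,70,160,250]): print("C",y,fit(CR,mc,[g[0],g[1],y]))
g=back("top",(388,231),.02)
for y in np.radians([80,]): print("S",y,fit(ST,ms,[g[0],g[1],y]))
t=cv2.resize(a["top"][190:260,205:280],None,fx=8,fy=8,interpolation=cv2.INTER_CUBIC)[:560]
cv2.imwrite("pics/c1.png",t[:, :600])
E
python3 m1.py
```

```text
top cradle [244. 225.  56.  46.] 0.65 1061
top plate [244. 222.  35.  37.] 0.97 673
scene cradle [339. 184.  55.  44.] 0.82 1204
scene cradle [339. 171.  30.  27.] 0.6 199
scene plate [338. 171.  30.  28.] 0.68 285
top stand [386. 231.  96.  62.] 0.65 3973
scene stand [242. 277. 109. 109.] 0.56 5462
cradle [0.52935495 0.2100872  0.01      ]
C -0.3490658503988659 (array([ 0.52844574,  0.21493845, -0.34241682]), np.float64(0.1574082592972843))
C 1.2217304763960306 (array([0.52085309, 0.21252437, 1.34130327]), np.float64(0.5348605139690197))
C 2.792526803190927 (array([0.52806249, 0.21346468, 2.7812467 ]), np.float64(0.4157104695820857))
C 4.363323129985824 (array([0.52798809, 0.21302905, 4.58136183]), np.float64(0.5451578401995266))
S 1.3962634015954636 (array([ 0.51384113, -0.20317969,  2.90208051]), np.float64(0.3649689033869048))
```

View pics/c1.png

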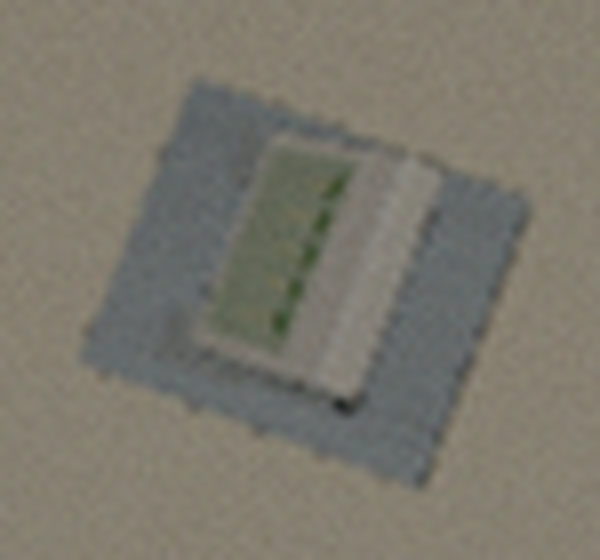

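The crop shows the white plate with green seedlings leaning in the cradle, its upper edge towards image right, so the choice is confirmed. Now I refit the stand with the right yaw.

```bash
cat > m2.py <<'E'
from fit import *
z=np.load("m.npz");ms={k:z["s"+k] for k in C};mc={k:z["c"+k] for k in C}
p,f=fit(ST,ms,[.5,-.2,-.2]);print("stand",p,f)
for k in C: print(k,"stand only",fit(ST,{k:ms[k]},p),"cradle only",fit(CR,{k:mc[k]},[.528,.214,-.342]))
R=lambda a:np.array([[np.cos(a),-np.sin(a)],[np.sin(a),np.cos(a)]])
print("pad",p[:2]+R(p[2])@[0,-.065],"shutter",p[:2]+R(p[2])@[0,.085])
# dark pad check, top camera
im=cv2.imread("pics/top0.png");g=im.max(2)[205:262,395:432];_,l,st,ce=cv2.connectedComponentsWithStats((g<45).astype(np.uint8))
i=1+st[1:,4].argmax();ys,xs=np.where(l==i);r=cv2.minAreaRect(np.c_[xs+395,ys+205].astype(np.float32))
print("padrect",r,back("top",ce[i]+[395,205],.014))
b=cv2.boxPoints(r);w=[back("top",u,.014)[:2] for u in b];print(np.round(w,3).tolist())
# round cap
c2={"jar":(336,155),"pot":(410,158),"beaker":(240,148)}
for k,u in c2.items(): print(k,back("top",u,.05))
o=cv2.imread("pics/top0.png")
s=np.zeros(3)
for parts,q in((CR,[.5284,.2149,-.3424]),(ST,p)):
    for b in parts:
        c,sn=np.cos(q[2]),np.sin(q[2]);X=np.c_[b[:,:2]@np.array([[c,sn],[-sn,c]])+q[:2],b[:,2]]
        cv2.polylines(o,[cv2.convexHull(((proj("top",X)+.0)*16).astype(np.int32))],1,(0,0,255),1,shift=4)
cv2.imwrite("pics/o1.png",cv2.resize(o[180:280,200:450],None,fx=3.2,fy=3.2))
E
python3 m2.py
```

```text
stand [ 0.51332641 -0.20566289 -0.24316838] 0.09734054091953037
scene stand only (array([ 0.51127175, -0.2066835 , -0.24878531]), np.float64(0.05172606504060595)) cradle only (array([ 0.52723241,  0.21396136, -0.34352838]), np.float64(0.09223484541540361))
top stand only (array([ 0.51382215, -0.20419235, -0.23338922]), np.float64(0.03111078604128803)) cradle only (array([ 0.52938454,  0.21600601, -0.35667356]), np.float64(0.047385425131202696))
pad [ 0.49767577 -0.26875059] shutter [ 0.53379262 -0.12316359]
padrect ((411.962158203125, 234.8965606689453), (16.882957458496094, 37.95832824707031), 10.885527610778809) [ 0.49591612 -0.26945812  0.014     ]
[[0.448, -0.233], [0.554, -0.259], [0.545, -0.307], [0.439, -0.28]]
jar [ 0.72143711 -0.05231982  0.05      ]
pot [ 0.7128533  -0.26442967  0.05      ]
beaker [0.7416045  0.22033338 0.05      ]
```

View pics/o1.png

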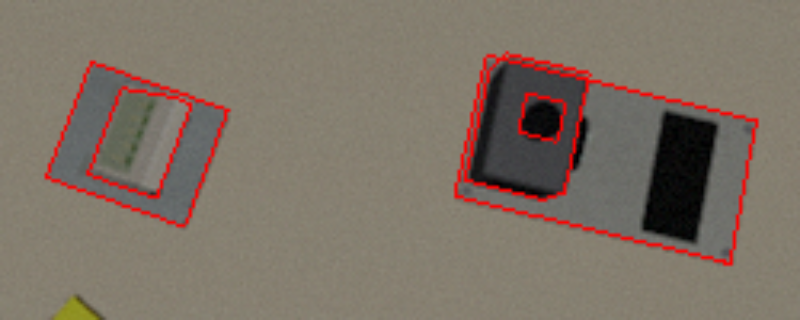

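The overlay matches the base edges, the plate and the cap, and the pad rectangle agrees with the fit. Targets: cradle (0.5285, 0.215, yaw −0.345), pad (0.497, −0.269, yaw −0.243), shutter (0.534, −0.123).

The tool can only point down. So I will straddle the leaning plate's upper edge, swing it upright about its lower edge with the back finger, and then grip it. First I move over it.

```bash
python3 -m pendant '[{"claw":0.17,"x":0.5,"y":0.5,"z":0,"twist":-0.03},{"claw":0.17,"x":1,"y":1,"z":0,"twist":-0.05},{"claw":0.17,"x":1,"y":1,"z":0,"twist":-0.07},{"claw":0.17,"x":1,"y":1,"z":0,"twist":-0.0972},{"claw":0.17,"x":1,"y":1,"z":0,"twist":-0.0972}]' 30
for i in 1 2; do python3 -m pendant '[{"claw":0.17,"x":0.4,"y":0.4,"z":0,"twist":0},{"claw":0.17,"x":0.8,"y":0.8,"z":0,"twist":0},{"claw":0.17,"x":1,"y":1,"z":0,"twist":0},{"claw":0.17,"x":1,"y":1,"z":0,"twist":0},{"claw":0.17,"x":1,"y":1,"z":0,"twist":0}]'; done
python3 -m pendant '[{"claw":0.17,"x":0.3,"y":0.4,"z":0,"twist":0},{"claw":0.17,"x":0.6,"y":0.8,"z":0,"twist":0},{"claw":0.17,"x":0.678,"y":1,"z":0,"twist":0},{"claw":0.17,"x":0.678,"y":1,"z":0,"twist":0},{"claw":0.17,"x":0.678,"y":1,"z":0,"twist":0}]'
for i in 1 2 3; do python3 -m pendant '[{"claw":0.17,"x":0,"y":0.4,"z":0,"twist":0},{"claw":0.17,"x":0,"y":0.8,"z":0,"twist":0},{"claw":0.17,"x":0,"y":1,"z":0,"twist":0},{"claw":0.17,"x":0,"y":1,"z":0,"twist":0},{"claw":0.17,"x":0,"y":1,"z":0,"twist":0}]'; done
python3 -m pendant '[{"claw":0.17,"x":0,"y":0.2,"z":-0.2,"twist":0},{"claw":0.17,"x":0,"y":0.43,"z":-0.5,"twist":0},{"claw":0.17,"x":0,"y":0.43,"z":-0.7,"twist":0},{"claw":0.17,"x":0,"y":0.43,"z":-0.7,"twist":0},{"claw":0.17,"x":0,"y":0.43,"z":-0.7,"twist":0}]'
python3 - <<'E'
from cell import *
s=readout.sense();print(s["q"],s["time_s"])
E
```

```text
time_s: 1.82
tool_pos: [0.2513, -0.4546, 0.2395]
tcp_rot: [0.0, 0.985, -0.17, 0.0]
contact_force: [-0.1, -0.6, -0.2]
width: 0.0499
grip_force: 0.0
time_s: 2.45
tool_pos: [0.3506, -0.3555, 0.2393]
tcp_rot: [0.0, 0.985, -0.171, -0.0]
contact_force: [0.7, -0.6, -0.0]
width: 0.0501
grip_force: 0.0
time_s: 3.08
tool_pos: [0.4501, -0.2561, 0.2392]
tcp_rot: [0.0, 0.985, -0.172, -0.0]
contact_force: [0.5, -0.5, 0.2]
width: 0.05
grip_force: 0.0
time_s: 3.7
tool_pos: [0.518, -0.1564, 0.2393]
tcp_rot: [0.0, 0.985, -0.172, -0.0]
contact_force: [-0.7, 0.2, -0.1]
width: 0.0498
grip_force: 0.0
time_s: 4.32
tool_pos: [0.5187, -0.0564, 0.2394]
tcp_rot: [0.0, 0.985, -0.172, 0.0]
contact_force: [-0.9, 0.8, -1.0]
width: 0.0497
grip_force: 0.0
time_s: 4.95
tool_pos: [0.519, 0.0437, 0.2393]
tcp_rot: [0.0, 0.985, -0.172, 0.0]
contact_force: [-0.5, -0.3, 0.4]
width: 0.0504
grip_force: 0.0
time_s: 5.58
tool_pos: [0.5189, 0.1439, 0.2392]
tcp_rot: [0.001, 0.985, -0.172, -0.0]
contact_force: [0.1, -0.4, 0.2]
width: 0.05
grip_force: 0.0
time_s: 6.2
tool_pos: [0.5195, 0.1874, 0.17]
tcp_rot: [-0.0, 0.985, -0.172, 0.001]
contact_force: [0.0, -0.4, 0.9]
width: 0.0499
grip_force: 0.0
[ 2.69825854e-01  3.37354254e-01  1.65177749e+00 -3.37649417e-04
  1.15145329e+00  2.18686995e+00] 6.2
```

```bash
python3 -m pendant '[{"claw":0.17,"x":0,"y":0,"z":-0.2,"twist":0},{"claw":0.17,"x":0,"y":0,"z":-0.4,"twist":0},{"claw":0.17,"x":0,"y":0,"z":-0.6,"twist":0},{"claw":0.17,"x":0,"y":0,"z":-0.8,"twist":0},{"claw":0.17,"x":0,"y":0,"z":-0.8,"twist":0}]'
python3 - <<'E'
from cell import *
import cv2
im=snapshot("scene");cv2.imwrite("pics/s1.png",cv2.resize(im[120:220,280:400],None,fx=6,fy=6,interpolation=cv2.INTER_CUBIC))
E
```

```text
time_s: 6.82
tool_pos: [0.5186, 0.1875, 0.0892]
tcp_rot: [0.0, 0.985, -0.172, -0.001]
contact_force: [0.3, -0.6, 0.7]
width: 0.0499
grip_force: 0.0
```

View pics/s1.png

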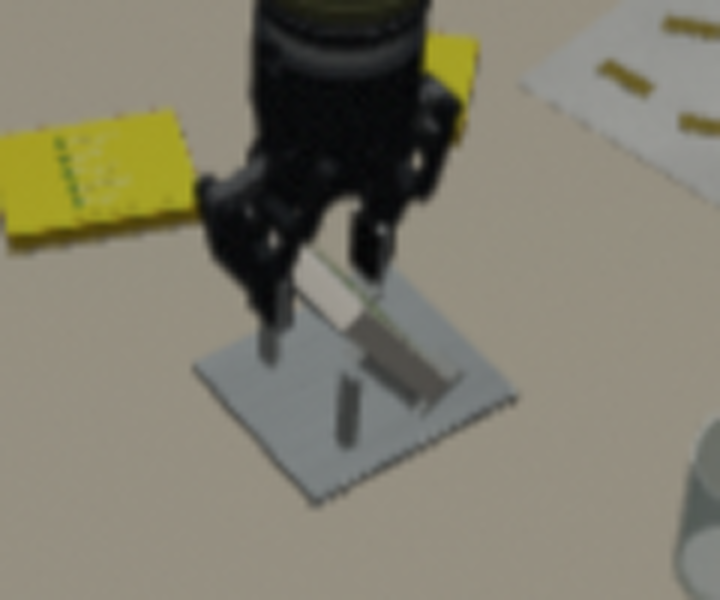

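The fingers straddle the upper edge: back finger at (275,320) and front finger at (375,265) in the crop. Now I swing the plate upright, then grip.

```bash
python3 -m pendant '[{"claw":0.17,"x":0.017,"y":0.048,"z":0.02,"twist":0},{"claw":0.17,"x":0.034,"y":0.096,"z":0.04,"twist":0},{"claw":0.17,"x":0.051,"y":0.144,"z":0.06,"twist":0},{"claw":0.17,"x":0.068,"y":0.192,"z":0.08,"twist":0},{"claw":0.17,"x":0.086,"y":0.24,"z":0.1,"twist":0}]'
python3 -m pendant '[{"claw":0.17,"x":0.017,"y":0.048,"z":0.02,"twist":0},{"claw":0.17,"x":0.034,"y":0.096,"z":0.04,"twist":0},{"claw":0.17,"x":0.051,"y":0.144,"z":0.06,"twist":0},{"claw":0.17,"x":0.068,"y":0.192,"z":0.08,"twist":0},{"claw":0.17,"x":0.086,"y":0.24,"z":0.1,"twist":0}]'
python3 - <<'E'
from cell import *
import cv2
im=snapshot("scene");cv2.imwrite("pics/s2.png",cv2.resize(im[120:220,280:400],None,fx=6,fy=6,interpolation=cv2.INTER_CUBIC))
E
```

```text
time_s: 7.5
tool_pos: [0.5276, 0.2127, 0.0995]
tcp_rot: [-0.0, 0.985, -0.172, 0.0]
contact_force: [-0.0, -1.2, 0.6]
width: 0.0499
grip_force: 0.3
time_s: 8.12
tool_pos: [0.5361, 0.2365, 0.1094]
tcp_rot: [-0.0, 0.985, -0.172, -0.0]
contact_force: [-0.5, -0.5, -0.8]
width: 0.0499
grip_force: 0.1
```

View pics/s2.png

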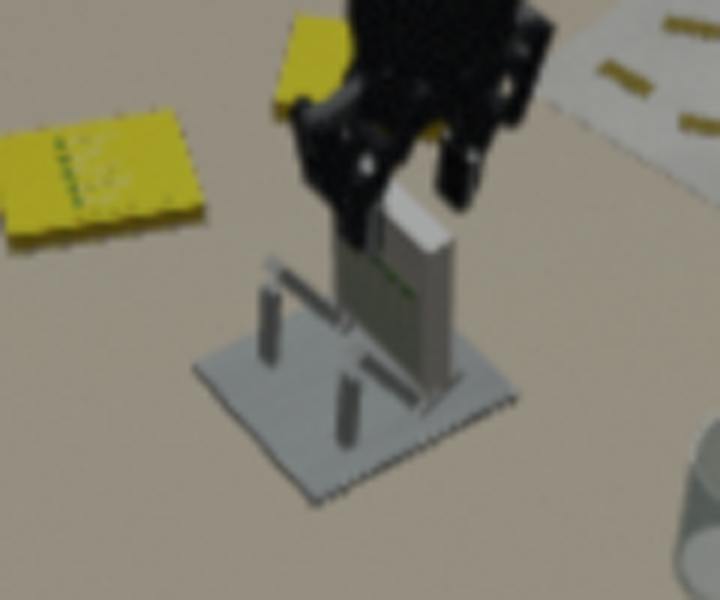

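The plate is almost upright between the fingers, its top edge at (420,215). Now I grip and lift.

```bash
python3 -m pendant '[{"claw":-0.2,"x":0,"y":0,"z":0,"twist":0},{"claw":-0.5,"x":0,"y":0,"z":0,"twist":0},{"claw":-1,"x":0,"y":0,"z":0,"twist":0},{"claw":-1,"x":0,"y":0,"z":0,"twist":0},{"claw":-1,"x":0,"y":0,"z":0,"twist":0}]' 40
python3 -m pendant '[{"claw":-1,"x":0,"y":0,"z":0.1,"twist":0},{"claw":-1,"x":0,"y":0,"z":0.3,"twist":0},{"claw":-1,"x":0,"y":0,"z":0.6,"twist":0},{"claw":-1,"x":0,"y":0,"z":0.9,"twist":0},{"claw":-1,"x":0,"y":0,"z":1,"twist":0}]'
python3 - <<'E'
from cell import *
import cv2,numpy as np
a=[cv2.resize(snapshot(n)[r:r+100,c:c+100],None,fx=4,fy=4,interpolation=cv2.INTER_CUBIC) for n,r,c in(("scene",100,290),("top",165,190))]
cv2.imwrite("pics/s3.png",np.hstack(a))
E
```

```text
time_s: 8.8
tool_pos: [0.5342, 0.2331, 0.1095]
tcp_rot: [0.003, 0.985, -0.171, -0.001]
contact_force: [-3.6, -7.4, 6.0]
width: 0.016
grip_force: 38.6
time_s: 9.43
tool_pos: [0.5373, 0.2369, 0.2115]
tcp_rot: [-0.001, 0.985, -0.172, 0.002]
contact_force: [0.7, 0.5, -1.4]
width: 0.0154
grip_force: 39.1
```

View pics/s3.png

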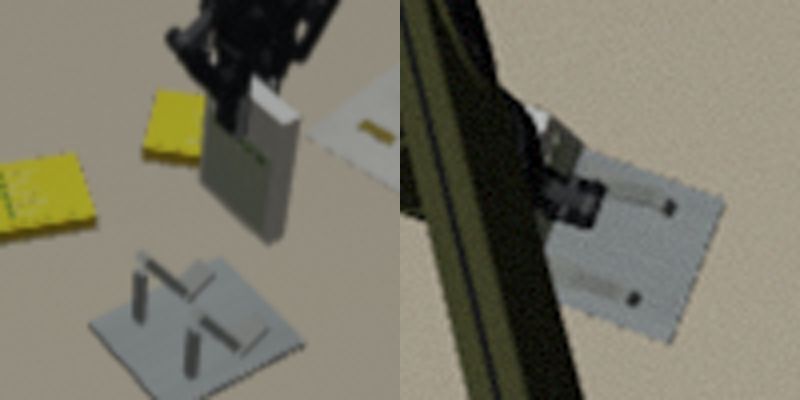

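```bash
cat > m3.py <<'E'
from fit import *
from scipy.optimize import least_squares
t=np.array(readout.sense()["tool_pos"]);a=-.345
ex=np.array([np.cos(a),np.sin(a),0]);ey=np.array([-np.sin(a),np.cos(a),0]);ez=np.array([0,0,1.])
P=[(-.04,-.008,0),(.04,-.008,0),(.04,.008,0),(.04,.008,.11),(.04,-.008,.11)]
uv=np.array([(200,183),(273,244),(290,230),(299,118),(283,128)])/4+[290,100]-.4
f=lambda v:(proj("scene",np.array([t+(v[0]+p[0])*ex+(v[1]+p[1])*ey+(p[2]-v[2])*ez for p in P]))-uv).ravel()
r=least_squares(f,[0,0,.08]);print(r.x,np.round(r.fun,1))
g=lambda v:f([v[0],0,v[1]]);r=least_squares(g,[0,.08]);print(r.x,np.round(r.fun,1))
r=masks_of("plate","scene")
for m in r: print(np.round(m["bbox"]),m["p"],m["pixels"].sum())
E
python3 m3.py
```

```text
[-0.02446652  0.03176533  0.12032379] [ 0.8 -0.5 -1.1 -0.4 -1.2  0.9  1.   0.2  0.4 -0.2]
[0.00795068 0.07957222] [-0.3 -0.4 -1.2  0.6 -1.   1.8  1.4 -0.7  0.6 -0.9]
[296. 149.  36.  25.] 0.96 572
[355. 140.  27.  41.] 0.67 663
[428. 188.  44.  24.] 0.57 779
[333. 133.  15.  17.] 0.49 233
```

```bash
python3 -m pendant '[{"claw":-1,"x":0,"y":-0.1,"z":0.15,"twist":0},{"claw":-1,"x":-0.02,"y":-0.3,"z":0.3,"twist":0.004},{"claw":-1,"x":-0.04,"y":-0.55,"z":0.45,"twist":0.008},{"claw":-1,"x":-0.08,"y":-0.8,"z":0.6,"twist":0.012},{"claw":-1,"x":-0.1,"y":-1,"z":0.6,"twist":0.0162}]'
for i in 1 2 3; do python3 -m pendant '[{"claw":-1,"x":-0.02,"y":-0.2,"z":0,"twist":0},{"claw":-1,"x":-0.04,"y":-0.4,"z":0,"twist":0},{"claw":-1,"x":-0.06,"y":-0.6,"z":0,"twist":0},{"claw":-1,"x":-0.08,"y":-0.8,"z":0,"twist":0},{"claw":-1,"x":-0.1,"y":-1,"z":0,"twist":0}]'; done
python3 -m pendant '[{"claw":-1,"x":-0.02,"y":-0.2,"z":0,"twist":0},{"claw":-1,"x":-0.04,"y":-0.4,"z":0,"twist":0},{"claw":-1,"x":-0.05,"y":-0.6,"z":0,"twist":0},{"claw":-1,"x":-0.05,"y":-0.8,"z":0,"twist":0},{"claw":-1,"x":-0.05,"y":-1,"z":0,"twist":0}]' | tail -6
python3 -m pendant '[{"claw":-1,"x":0,"y":-0.03,"z":-0.2,"twist":0},{"claw":-1,"x":0,"y":-0.04,"z":-0.4,"twist":0},{"claw":-1,"x":0,"y":-0.04,"z":-0.6,"twist":0},{"claw":-1,"x":0,"y":-0.04,"z":-0.8,"twist":0},{"claw":-1,"x":0,"y":-0.04,"z":-1,"twist":0}]'
python3 -m pendant '[{"claw":-1,"x":0,"y":0,"z":-0.2,"twist":0},{"claw":-1,"x":0,"y":0,"z":-0.4,"twist":0},{"claw":-1,"x":0,"y":0,"z":-0.5,"twist":0},{"claw":-1,"x":0,"y":0,"z":-0.5,"twist":0},{"claw":-1,"x":0,"y":0,"z":-0.5,"twist":0}]'
python3 - <<'E'
from cell import *
import cv2,numpy as np
a=[cv2.resize(snapshot(n)[r:r+100,c:c+100],None,fx=4,fy=4,interpolation=cv2.INTER_CUBIC) for n,r,c in(("scene",225,185),("top",185,345))]
cv2.imwrite("pics/s4.png",np.hstack(a))
E
```

```text
time_s: 10.2
tool_pos: [0.5263, 0.1347, 0.2705]
tcp_rot: [0.0, 0.993, -0.121, 0.001]
contact_force: [-1.0, 0.4, -1.3]
width: 0.0157
grip_force: 39.1
time_s: 10.82
tool_pos: [0.5156, 0.0349, 0.2689]
tcp_rot: [0.0, 0.993, -0.121, -0.0]
contact_force: [0.6, 0.9, -1.1]
width: 0.0156
grip_force: 39.1
time_s: 11.45
tool_pos: [0.5055, -0.065, 0.2689]
tcp_rot: [-0.0, 0.993, -0.121, -0.0]
contact_force: [0.3, -0.7, -0.9]
width: 0.0154
grip_force: 39.1
time_s: 12.08
tool_pos: [0.4954, -0.165, 0.2689]
tcp_rot: [-0.0, 0.993, -0.121, -0.0]
contact_force: [0.4, 0.5, -1.4]
width: 0.0155
grip_force: 39.1
time_s: 12.7
tool_pos: [0.4911, -0.2652, 0.2693]
tcp_rot: [-0.0, 0.993, -0.121, 0.0]
contact_force: [-0.7, -0.2, -1.6]
width: 0.0158
grip_force: 39.1
time_s: 13.32
tool_pos: [0.4913, -0.2686, 0.1687]
tcp_rot: [0.0, 0.993, -0.121, 0.0]
contact_force: [-0.2, -0.6, -0.4]
width: 0.0158
grip_force: 39.2
time_s: 13.95
tool_pos: [0.4916, -0.2683, 0.12]
tcp_rot: [0.0, 0.993, -0.121, 0.001]
contact_force: [0.9, 0.0, -1.2]
width: 0.0154
grip_force: 39.2
```

View pics/s4.png

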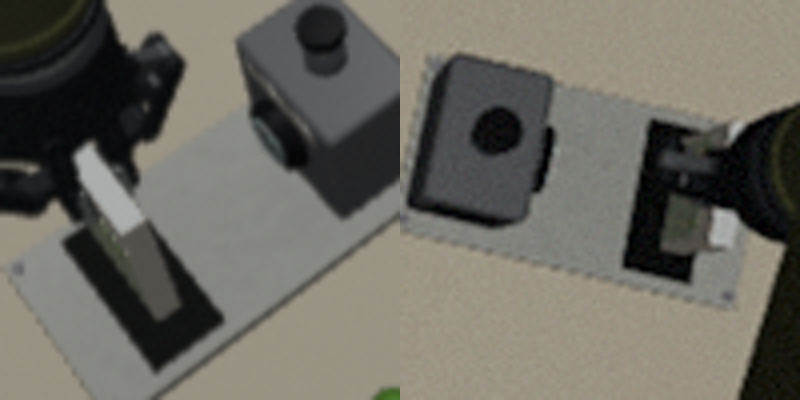

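The plate hangs over the dark pad, aligned with it: its lower end is at (170,310) in the left crop and the pad runs from (70,240) to (215,320). I lower it until it makes contact.

```bash
python3 -m pendant '[{"claw":-1,"x":0,"y":0,"z":-0.06,"twist":0},{"claw":-1,"x":0,"y":0,"z":-0.12,"twist":0},{"claw":-1,"x":0,"y":0,"z":-0.18,"twist":0},{"claw":-1,"x":0,"y":0,"z":-0.2,"twist":0},{"claw":-1,"x":0,"y":0,"z":-0.2,"twist":0}]'
python3 -m pendant '[{"claw":-1,"x":0,"y":0,"z":-0.01,"twist":0},{"claw":-1,"x":0,"y":0,"z":-0.02,"twist":0},{"claw":-1,"x":0,"y":0,"z":-0.03,"twist":0},{"claw":-1,"x":0,"y":0,"z":-0.03,"twist":0},{"claw":-1,"x":0,"y":0,"z":-0.03,"twist":0}]'
```

```text
time_s: 14.68
tool_pos: [0.4909, -0.2677, 0.099]
tcp_rot: [-0.0, 0.993, -0.121, -0.0]
contact_force: [0.4, -0.7, -1.9]
width: 0.0155
grip_force: 39.2
time_s: 15.3
tool_pos: [0.4913, -0.268, 0.0967]
tcp_rot: [0.0, 0.993, -0.121, 0.0]
contact_force: [0.2, 0.1, 2.0]
width: 0.0154
grip_force: 39.4
```

```bash
python3 -m pendant '[{"claw":-1,"x":0,"y":0,"z":-0.01,"twist":0},{"claw":-1,"x":0,"y":0,"z":-0.01,"twist":0},{"claw":-1,"x":0,"y":0,"z":-0.01,"twist":0},{"claw":-1,"x":0,"y":0,"z":-0.01,"twist":0},{"claw":-1,"x":0,"y":0,"z":-0.01,"twist":0}]'
python3 - <<'E'
from fit import *
snapshot("scene");snapshot("top")
t=np.array(readout.sense()["tool_pos"]);a=-.243
ex=np.array([np.cos(a),np.sin(a),0]);ey=np.array([-np.sin(a),np.cos(a),0])
for n in C:
  o=snapshot(n)
  for dx in(.006,):
    for b in (box(-.04,.04,-.008,.008,0,.11),):
      X=np.array([t*[1,1,0]+[0,0,.014]+(p[0]+dx)*ex+p[1]*ey+[0,0,p[2]] for p in b])
      cv2.polylines(o,[cv2.convexHull(np.int32(proj(n,X)*16))],1,(0,0,255),1,shift=4)
  r,c=(225,185) if n=="scene" else (185,345)
  globals()["i"+n]=cv2.resize(o[r:r+100,c:c+100],None,fx=4,fy=4,interpolation=cv2.INTER_CUBIC)
cv2.imwrite("pics/s5.png",np.hstack([iscene,itop]))
E
```

```text
time_s: 15.92
tool_pos: [0.4916, -0.2684, 0.0965]
tcp_rot: [0.001, 0.993, -0.121, 0.001]
contact_force: [-0.5, 1.6, 7.3]
width: 0.0154
grip_force: 40.4
```

View pics/s5.png

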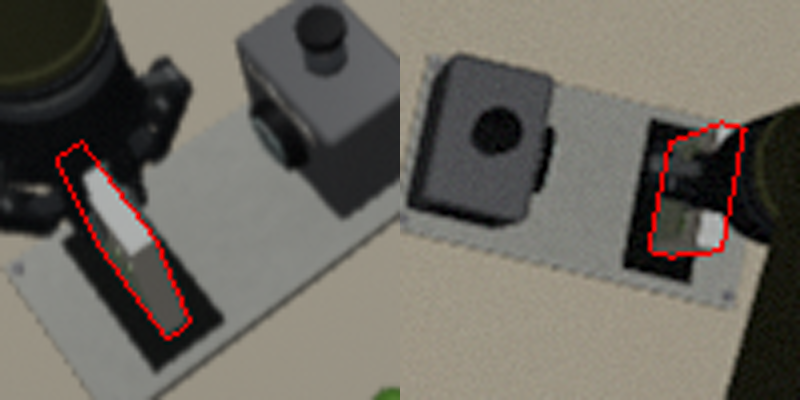

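Contact force is 7 N and the modelled plate outline coincides with the picture, centred on the pad. I relieve the preload, release, and lift off.

```bash
python3 -m pendant '[{"claw":-1,"x":0,"y":0,"z":0.005,"twist":0},{"claw":-0.5,"x":0,"y":0,"z":0.005,"twist":0},{"claw":-0.3,"x":0,"y":0,"z":0.005,"twist":0},{"claw":-0.1,"x":0,"y":0,"z":0.005,"twist":0},{"claw":0.1,"x":0,"y":0,"z":0.005,"twist":0}]' 20
python3 -m pendant '[{"claw":0.2,"x":0,"y":0,"z":0.005,"twist":0},{"claw":0.2,"x":0,"y":0,"z":0.2,"twist":0},{"claw":0.2,"x":0,"y":0,"z":0.4,"twist":0},{"claw":0.2,"x":0,"y":0,"z":0.6,"twist":0},{"claw":0.2,"x":0,"y":0,"z":1,"twist":0}]'
python3 -m pendant '[{"claw":0.2,"x":0.2,"y":0.4,"z":0.2,"twist":0},{"claw":0.0,"x":0.4,"y":0.8,"z":0.2,"twist":0},{"claw":-1,"x":0.42,"y":1,"z":0.2,"twist":0},{"claw":-1,"x":0.42,"y":1,"z":0.2,"twist":0},{"claw":-1,"x":0.42,"y":1,"z":0.2,"twist":0}]'
python3 - <<'E'
from fit import *
a=-.243;t=np.array([.4914,-.2682,0])
ex=np.array([np.cos(a),np.sin(a),0]);ey=np.array([-np.sin(a),np.cos(a),0])
for n in C:
  o=snapshot(n)
  X=np.array([t+[0,0,.014]+(p[0]+.006)*ex+p[1]*ey+[0,0,p[2]] for p in box(-.04,.04,-.008,.008,0,.11)])
  cv2.polylines(o,[cv2.convexHull(np.int32(proj(n,X)*16))],1,(0,0,255),1,shift=4)
  for z in(.148,.145): print(n,proj(n,np.array([[.534,-.123,z]])))
  for b in boxes_of("shutter",n)[:2]:print(b["bbox"],b["p"],back(n,b["bbox"][:2],.144))
  r,c=(225,185) if n=="scene" else (185,345)
  globals()["i"+n]=cv2.resize(o[r:r+100,c:c+100],None,fx=4,fy=4,interpolation=cv2.INTER_CUBIC)
cv2.imwrite("pics/s6.png",np.hstack([iscene,itop]))
E
```

```text
time_s: 16.75
tool_pos: [0.4909, -0.2677, 0.0956]
tcp_rot: [-0.0, 0.993, -0.121, -0.0]
contact_force: [0.4, -0.1, 0.6]
width: 0.047
grip_force: 0.0
time_s: 17.38
tool_pos: [0.4898, -0.267, 0.1951]
tcp_rot: [-0.001, 0.993, -0.121, -0.002]
contact_force: [1.1, -0.4, -0.2]
width: 0.0512
grip_force: 0.0
time_s: 18.0
tool_pos: [0.5323, -0.1686, 0.2154]
tcp_rot: [0.0, 0.993, -0.121, -0.0]
contact_force: [-0.3, -0.9, 0.8]
width: 0.0001
grip_force: 0.0
scene [[265.753594  231.0232684]]
scene [[265.87540853 231.74372342]]
[265.5, 233.9, 11.3, 13.0] 0.62 [ 0.53667562 -0.12767035  0.144     ]
top [[369.11869442 216.11817549]]
top [[368.90147198 216.26258566]]
[369.1, 215.6, 12.9, 9.3] 0.66 [ 0.53580039 -0.123745    0.144     ]
```

View pics/s6.png

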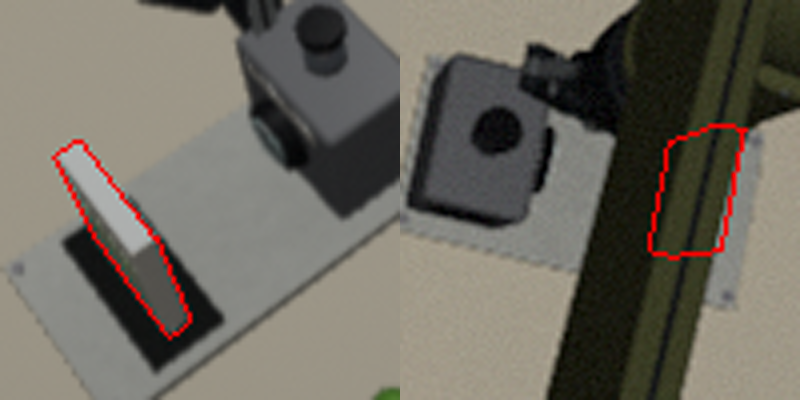

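The plate stands free and matches the modelled outline. Now I move over the shutter plunger with the fingers shut and press.

```bash
python3 -m pendant '[{"claw":-1,"x":0.01,"y":0.25,"z":0,"twist":0},{"claw":-1,"x":0.03,"y":0.45,"z":0,"twist":0},{"claw":-1,"x":0.03,"y":0.45,"z":-0.2,"twist":0},{"claw":-1,"x":0.03,"y":0.45,"z":-0.4,"twist":0},{"claw":-1,"x":0.03,"y":0.45,"z":-0.5,"twist":0}]'
python3 -m pendant '[{"claw":-1,"x":0,"y":0,"z":-0.05,"twist":0},{"claw":-1,"x":0,"y":0,"z":-0.1,"twist":0},{"claw":-1,"x":0,"y":0,"z":-0.15,"twist":0},{"claw":-1,"x":0,"y":0,"z":-0.2,"twist":0},{"claw":-1,"x":0,"y":0,"z":-0.22,"twist":0}]'
```

```text
time_s: 18.82
tool_pos: [0.5355, -0.1224, 0.1648]
tcp_rot: [-0.0, 0.993, -0.121, -0.001]
contact_force: [0.7, 0.3, 0.3]
width: 0.0001
grip_force: 0.0
time_s: 19.45
tool_pos: [0.5366, -0.123, 0.1446]
tcp_rot: [0.0, 0.993, -0.121, 0.001]
contact_force: [-1.0, 0.8, 8.0]
width: 0.0001
grip_force: 3.7
```

```bash
python3 -m pendant '[{"claw":-1,"x":0,"y":0,"z":-0.01,"twist":0},{"claw":-1,"x":0,"y":0,"z":-0.02,"twist":0},{"claw":-1,"x":0,"y":0,"z":-0.02,"twist":0},{"claw":-1,"x":0,"y":0,"z":-0.02,"twist":0},{"claw":-1,"x":0,"y":0,"z":-0.02,"twist":0}]'
python3 -c "
from cell import *
for b in boxes_of('shutter','scene')[:1]:pass
snapshot('scene');print([(b['bbox'],b['p']) for b in boxes_of('shutter','scene')[:1]])"
```

```text
time_s: 20.08
tool_pos: [0.5366, -0.1231, 0.1439]
tcp_rot: [0.0, 0.993, -0.121, 0.001]
contact_force: [-2.9, 1.1, 14.3]
width: -0.0001
grip_force: 6.7
[([263.5, 236.7, 5.3, 4.7], 0.43)]
```

The force is 14 N and the tip is at 0.136 m, so the plunger is on its stop. I hold a little longer, retreat upward and away, then check.

```bash
python3 -m pendant '[{"claw":-1,"x":0,"y":0,"z":0,"twist":0},{"claw":-1,"x":0,"y":0,"z":0,"twist":0},{"claw":-1,"x":0,"y":0,"z":0.1,"twist":0},{"claw":-1,"x":0,"y":0,"z":0.3,"twist":0},{"claw":-1,"x":0,"y":0,"z":0.6,"twist":0}]'
python3 -m pendant '[{"claw":-1,"x":0,"y":0.3,"z":0.4,"twist":0},{"claw":-1,"x":0,"y":0.6,"z":0.4,"twist":0},{"claw":-1,"x":0,"y":1,"z":0.4,"twist":0},{"claw":-1,"x":0,"y":1,"z":0.4,"twist":0},{"claw":-1,"x":0,"y":1,"z":0.4,"twist":0}]'
python3 - <<'E'
from cell import *
import cv2,numpy as np
a=[cv2.resize(snapshot(n)[r:r+100,c:c+100],None,fx=4,fy=4,interpolation=cv2.INTER_CUBIC) for n,r,c in(("scene",225,185),("top",185,345))]
cv2.imwrite("pics/s7.png",np.hstack(a))
E
```

```text
time_s: 20.85
tool_pos: [0.5354, -0.1227, 0.2016]
tcp_rot: [-0.0, 0.993, -0.121, -0.001]
contact_force: [0.0, 0.9, -1.1]
width: -0.0002
grip_force: 0.0
time_s: 21.48
tool_pos: [0.5361, -0.023, 0.2417]
tcp_rot: [0.0, 0.993, -0.121, 0.0]
contact_force: [0.2, 0.4, -0.0]
width: 0.0
grip_force: 0.0
```

View pics/s7.png

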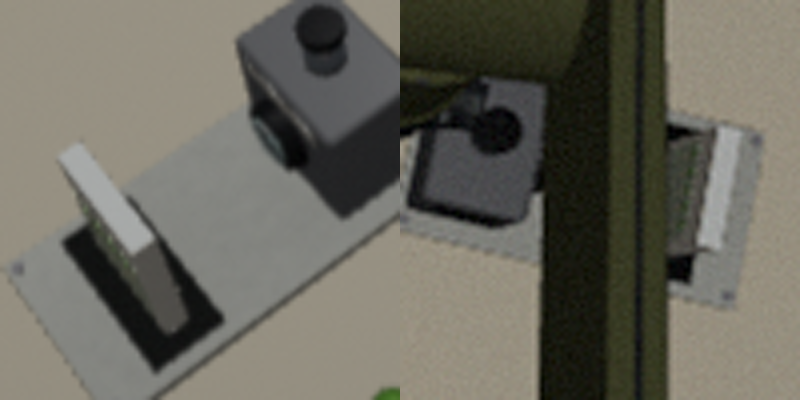

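The plate still stands on the pad (left crop, around 120,240), and the plunger cap is back up at (322,30). The arm touches nothing.

```bash
python3 -c "
from cell import *
print(hand_in())"
```

```text
the job is handed in; nothing more can be done
None
```

The plate stands upright and released on the pad, the shutter was pressed to its stop, held for about half a second and is back up, and the job is handed in; the hand-in returned no verdict.

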